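# Park the saline bottle at the top of the bottle gutter

## Robot

A 6-joint arm with a two-finger parallel gripper is mounted at the origin on a cart in front of the work surface, level with it; the furniture and walls round the work are solid. World frame = base frame: x ahead of the robot, y to its left, z up, the work surface at z = 0. Lengths are in m, angles in degrees, forces in N, time in s.
With the tool pointing down it reaches from about 0.3 to 0.825 m from the base axis. Payload 5.4 kg.
Tool frame: the origin (TCP) lies midway between the tips of the shut fingers; the grasp point (between the pads) lies 19 mm behind it (tcp_to_grasp is the distance from the TCP to the grasp point, in m); z points along the fingers, y is the direction in which the jaws open and shut (so a half turn about z gives the same grasp; the last joint's range is limited). The gripper opens to 92 mm and grips with 3 to 60 N. Pads are 20 mm wide; open, the fingers measure 128 mm over their backs; the gripper's body (75 mm by 189 mm) begins 69 mm behind the grasp point.
Start: joints at [52.363, 9.076, 91.501, -0, 79.423, -12.038], TCP at [0.248, 0.519, 0.215] pointing down, gripper open.
Joint ranges: [-166.64, 166.64], [-54.1, 131.32], [10.49, 154.53], [-73.88, 253.88], [9.74, 151.15], [-171.62, 171.62]. Speed limits (degrees/s): [147.25, 147.25, 180, 180, 180, 180].

## Interface

Orientations are given as [roll, pitch, yaw] about the fixed x, y, z axes, in that order (R = Rz(yaw) Ry(pitch) Rx(roll)).
In Python, from plant import state, read_camera, camera_model, hand_in, search_frame, silhouettes, landmark_of, tcp_to_grasp gives the robot as it stands.
- The arm moves only by the tool servo_tool, never from a script. Its argument "commands" is one flat list of numbers, 7 for each row, row after row: the shift along the tool's x, y, z in m, then the turn, a rotation vector about the tool's x, y, z in rad, then the finger opening in m, from 0 to 0.0919. In form: [dx, dy, dz, ax, ay, az, claw, dx, dy, dz, ax, ay, az, claw, ...]. A call has 1 to 5 rows; each row is the pose to reach, as a shift and turn from the pose measured when the call began, along the tool's axes at that moment; what a row does not reach only later rows make up. A row lasts 1/12 s, in which the tool goes at most 41.7 mm and 7.16 degrees, less where a joint would pass 70% of its speed; a pose out of reach is approached as far as the arm can. A call with a gripper value outside its range is refused whole. The fingers move at their own pace and stop on an object; "grip_force" is the grip in N (left out, the last holds). Time passes only in rows, so rows that repeat a pose let the fingers close. It gives the time, the measured TCP pose, the force and the opening at its end, in the units of the state.
- state(): the state, without advancing time (a new reading comes with each control period).
- read_camera(name): name is "scene" or "side" or "wrist"; returns the picture (400x640x3 uint8, blue, green, red); there is no depth.
- camera_model(name): a dict with "intrinsics" (3x3 intrinsics, pixels), "xyz" and "rotation" of the camera in the world. Camera axes: x right, y down, z forward; pixel columns grow to the right and rows downward; lengths in m; the calibration is good to about 2 mm. A picture is of the moment at which its call begins: read the wrist's pose just before it. camera_model takes no time and is no camera call; for the wrist camera it gives the pose at the moment of the call.
- hand_in(): hands the job in, once; it reports no verdict.
Trained networks look in the newest picture that a camera, given by its name, has taken for a name from the list of things; names that differ only in an ending like _2 or _b are one class to them, and where a whole thing is asked for, a point or a joint stands for the part that bears it (a point fixed in the world has none). Each returns a list of dicts, best first, with "p" (0 to 1); they miss things now and then, are a little off and sometimes report something else, mostly with a low value. They report only what shows in the picture. A call takes as long as a camera call. They do not tell look-alikes from the thing itself.
- search_frame(camera, label): "rect" ([left, top, right, bottom] in pixels, round what is visible of it).
- silhouettes(camera, label): "region" (400x640 bool, what is visible of it) and "rect" ([left, top, right, bottom] in pixels, round what is visible of it).
- landmark_of(camera, label): "location" ([column, row] in pixels: a listed point, or the origin of a listed thing).
The state is a dict: "time": time; "qpos": joint angles; "qvel": joint speeds; "effort": joint torques, N m; "eef_pos": TCP position; "ee_rot": TCP orientation; "ft_force": force on the tool from outside, world axes, zero at the start; "wrist_torque": the same for the moment, N m; "gripper_width": finger opening in m.
Only numpy, scipy, OpenCV 4.12 (cv2) and the standard library are available. Lean on these libraries where they do the work, as an engineer would, in place of code of your own. Each camera call takes 0.05 s, during which the arm holds its last target. There are 200 camera calls.

## Task

Two bottles lie at the low end of a sloped two-lane bottle gutter. With the fingertips, gently push the larger one, the white bottle, rolling it up its lane and over the crest so that it settles against the end stop at the top and does not roll back. Only push it, do not pinch or lift it, and leave the smaller brown bottle at the low end and the other things on the table where they are.

Things in the scene. Friction and masses are not known exactly. Their poses are not given: they have to be found in the camera images.
- gutter: Fixed grey metal two-lane bottle gutter, 208 mm long (x), 240 mm wide (y). Origin: centre of its underside on the table; x points horizontally up the slope (roughly away from the robot), z up. Lanes 114 mm wide, centred at y = +59 and -59 mm; walls 4 mm thick, 18 mm or more off the bed. A bottle let go before the crest rolls back to the low lip; past it, it rolls on to the end stop.
- ramp (a point): Inner foot of the low lip, mid-width (gutter x = -98, y = 0, z = 14 mm). x axis: up along the bed, which rises at 10 degrees; z axis: square to the bed. The lip is 4 mm thick and stands 12 mm off the bed.
- saline_bottle: The larger bottle: smooth white plastic, blue screw cap, 48 mm diameter, 104 mm long (body 90 mm, then cap 25 mm in diameter), 60 to 130 g, loose. It lies across either lane against the low lip, its cap toward the gutter's +y. Origin: centre of its bottom, on its axis; its z axis runs to the cap.
- saline_mid (a point): Middle of the white bottle's 90 mm body, on its axis, 45 mm from its bottom. As it lies at the low lip it is about 41 mm above the table; settled at the end stop it is at gutter x = 77 mm, z = 60 mm.
- iodine_bottle: The smaller bottle: brown with a white cap, 42 mm diameter, 88 mm long (body 76 mm), about 90 g, loose; lies in the other lane against the low lip. Origin: centre of its bottom, z axis to the cap. To be left there.
- iodine_mid (a point): Middle of the brown bottle's body, on its axis, 38 mm from its bottom.
- timer: Small white timer, 60x64x18 mm, loose on the table left of the gutter; leave it. Origin: centre of its underside.
- plaster_roll: Flat roll of plaster tape, 68 mm diameter, 19 mm high, loose, left of the gutter; leave it. Origin: centre of its underside.
- marker_blue: Blue-capped marker pen, 15x138x12 mm, lying loose right of the gutter; leave it. Origin: underside, mid-length.
- tip_carton: Small carton, 46x85x60 mm, loose, right of the gutter; leave it. Origin: centre of its underside.
- crest (a point): Highest line of the bed, mid-width (gutter x = 50, y = 0, z = 40 mm). From here the bed falls at 10 degrees for 52 mm to the end stop. Axes as the gutter's.
- end_stop (a point): Inner face of the upright end stop at its foot, mid-width (gutter x = 101, y = 0, z = 31 mm); the stop's top is at z = 62 mm. Axes as the gutter's.
Things that resemble listed ones, but are neither listed nor needed, are in the scene too. Leave any red look-alike of the saline_bottle alone.

How it is judged:
By the outcome, as a careful person would: the job done as asked, in the order asked, and still so for the second after the job is handed in, with the robot touching nothing.
It also fails if it takes over 43 s, if anything falls off the work surface, if the arm or the gripper's body presses on something with over 40 N, if the wrist force passes 120 N, or if a joint passes its speed limit or range.

## Working session

There is one attempt and no reset: what is moved stays moved. The work goes in short steps, Python scripts to look and compute and a tool call to move; the robot and the scene stay as the last step left them, time stands still between calls to the robot, and variables do not carry over. Pictures are saved under pics/ and viewed, about 8 in all and at most 12, crops included, and the job is handed in when it is done.

Besides the shell and the picture viewer there is one more tool, called after "Request:" by a JSON object that holds its "api" and its "payload". servo_tool: Moves the arm, as the interface text tells. Its arguments: {"type":"object","properties":{"commands":{"type":"array","items":{"type":"number"}},"grip_force":{"type":"number"}},"required":["commands"]}

```bash
mkdir -p pics; ls; python3 - <<'E'
from plant import *
import cv2,numpy as np
print(state())
a=read_camera("scene");cv2.imwrite("pics/a.png",a)
for l in ["gutter","saline_bottle","iodine_bottle"]:
    for d in search_frame("scene",l)[:3]: print(l,d)
for l in ["ramp","saline_bottle","saline_mid","iodine_mid","crest","end_stop","gutter"]:
    for d in landmark_of("scene",l)[:3]: print(l,d)
b=read_camera("side");cv2.imwrite("pics/b.png",b)
for l in ["ramp","saline_bottle","saline_mid","iodine_mid","crest","end_stop","gutter"]:
    for d in landmark_of("side",l)[:3]: print("side",l,d)
for c in ["scene","side"]: print(camera_model(c))
E
```

```text
pics
{'time': 0.0, 'qpos': array([ 5.23637350e+01,  9.11188528e+00,  9.15699455e+01,  4.20156198e-04,
        7.94238129e+01, -1.20380989e+01]), 'qvel': array([ 0.13565763,  0.07358108, -0.00958036, -0.02996783,  0.03227861,
       -0.0461998 ]), 'effort': array([-3.78975528e-04, -3.85567403e+01, -3.22110808e+01,  7.00590061e-02,
        3.77146737e-02, -1.44318351e-04]), 'eef_pos': array([0.24806837, 0.518055  , 0.2136459 ]), 'ee_rot': array([-1.79896766e+02, -2.24370516e-02,  1.54401736e+02]), 'ft_force': array([-0.21377745,  0.37087857, -0.5114948 ]), 'wrist_torque': array([-0.00080494, -0.01984016,  0.01944249]), 'gripper_width': 0.09165484490019223}
gutter {'rect': [254.2, 169.6, 374.8, 273.3], 'p': 0.7}
gutter {'rect': [201.4, 243.9, 227.9, 272.7], 'p': 0.17}
saline_bottle {'rect': [330.7, 209.8, 371.8, 238.5], 'p': 0.92}
saline_bottle {'rect': [321.4, 134.7, 356.7, 148.8], 'p': 0.87}
iodine_bottle {'rect': [294.5, 233.5, 328.6, 256.6], 'p': 0.57}
ramp {'location': [329.6, 248.5], 'p': 0.69}
saline_bottle {'location': [357.1, 144.9], 'p': 0.58}
saline_bottle {'location': [366.2
[... 844 characters left out ...]
7], 'p': 0.85}
side gutter {'location': [297.8, 224.8], 'p': 0.73}
side gutter {'location': [333.1, 203.8], 'p': 0.43}
{'intrinsics': array([[455.28441769,   0.        , 325.27558938],
       [  0.        , 455.28441769, 193.86741012],
       [  0.        ,   0.        ,   1.        ]]), 'xyz': array([-0.10195651,  0.10726837,  0.98928093]), 'rotation': array([-140.60345296,    0.38938824, -121.45209911])}
{'intrinsics': array([[443.37319516,   0.        , 323.71180091],
       [  0.        , 443.37319516, 203.16499278],
       [  0.        ,   0.        ,   1.        ]]), 'xyz': array([ 0.24735568, -1.03058096,  0.75387168]), 'rotation': array([-128.92634956,    1.15816797,  -24.3733666 ])}
```

```bash
cat > h.py <<'E'
import numpy as np, cv2
from scipy.spatial.transform import Rotation as R
from plant import *
def P(name,p,cm=None):
    m=cm or camera_model(name); r=R.from_euler('xyz',m['rotation'],degrees=True).as_matrix()
    c=(np.atleast_2d(p)-m['xyz'])@r; q=c@m['intrinsics'].T; return q[:,:2]/q[:,2:]
E
python3 - <<'E'
from h import *
from scipy.optimize import least_squares
obs=[("scene",(-98,0,14),(329.6,248.5)),("scene",(0,0,0),(316,226.9)),("scene",(101,0,31),(294.4,193.3)),("scene",(50,0,40),(302.6,203)),
("side",(-98,0,14),(259.5,233.2)),("side",(50,0,40),(315.1,205)),("side",(101,0,31),(332.1,205.7)),("side",(0,0,0),(297.8,224.8)),
("scene",(-75,-59,41),(348.1,228.6)),("side",(-75,-59,41),(272.8,241)),("scene",(-78,59,38),(310.9,245.5)),("side",(-78,59,38),(262.3,211.9))]
def f(v):
    r=R.from_euler('z',v[2]).as_matrix()
    return np.concatenate([P(c,(r@np.array(p)/1000)+[v[0],v[1],0])[0]-o for c,p,o in obs])
for y in (0,.5,-.5,1): 
    s=least_squares(f,[.5,0,y],loss='soft_l1');print(s.x[:2],np.degrees(s.x[2]),s.cost)
print(f(s.x).reshape(-1,2).round(1))
a=cv2.imread('pics/a.png');b=cv2.imread('pics/b.png')
a2=cv2.resize(a[110:310,210:410],(600,600),interpolation=cv2.INTER_CUBIC);cv2.imwrite('pics/a2.png',a2)
b2=cv2.resize(b[150:300,220:440],(792,540),interpolation=cv2.INTER_CUBIC);cv2.imwrite('pics/b2.png',b2)
E
```

```text
[ 0.51920678 -0.22852069] 0.03818226863220119 23.57337442351892
[ 0.51920678 -0.22852069] 0.03818362173131633 23.57337442351882
[ 0.51920678 -0.22852069] 0.03818483125491328 23.573374423520455
[ 0.51920678 -0.22852069] 0.0381834897916931 23.573374423518672
[[ 3.7  0.3]
 [-2.3 -1.8]
 [ 0.1 -0.5]
 [ 1.1  0.3]
 [ 0.2  0.1]
 [-0.6  3.4]
 [ 0.6 -0.1]
 [-0.8  1.2]
 [ 0.1 -2.4]
 [ 2.8 -3.6]
 [-2.2  2.9]
 [-3.4 -2.2]]
```

View pics/a.png

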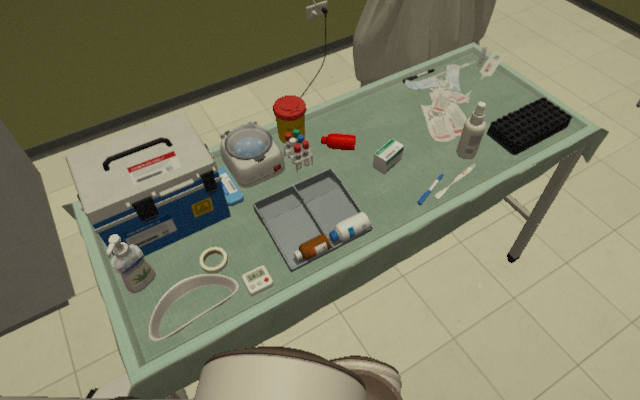

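View pics/b2.png

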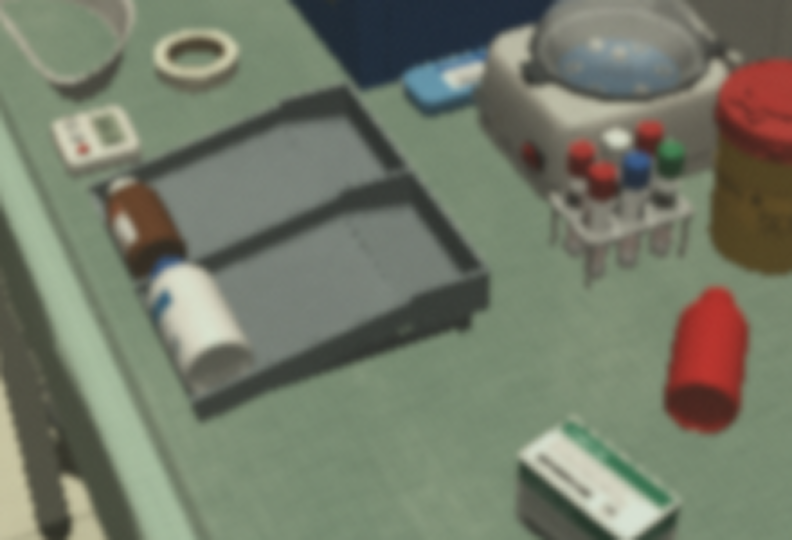

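The pictures show the white bottle in the right lane (scene 350,228) and the brown one in the left lane (312,246). The red look-alike is at (340,142). Next I'll check the fitted gutter pose with an overlay.

```bash
cat >> h.py <<'E'
def over(img,name,v,yawd,crop,k):
    r=R.from_euler('z',yawd,degrees=True).as_matrix()
    W=lambda p:P(name,(np.array(p,float)/1000)@r.T+[v[0],v[1],0])
    i=cv2.resize(img[crop[1]:crop[3],crop[0]:crop[2]],None,fx=k,fy=k,interpolation=cv2.INTER_CUBIC)
    def L(p,c): 
        q=((W(p)-[crop[0],crop[1]]+.5)*k).astype(int); cv2.polylines(i,[q],False,c,1)
    L([(-104,-120,0),(104,-120,0),(104,120,0),(-104,120,0),(-104,-120,0)],(0,255,255))
    L([(101,-116,62),(101,116,62)],(0,255,0)); L([(50,-116,40),(50,116,40)],(255,0,255)); L([(-98,-116,14),(-98,116,14)],(255,255,0))
    L([(-98,0,32),(50,0,58)],(0,255,0))
    return i
E
python3 - <<'E'
from h import *
a=cv2.imread('pics/a.png');b=cv2.imread('pics/b.png')
A=over(a,'scene',(.519,-.2285),0,(235,155,395,285),4);B=over(b,'side',(.519,-.2285),0,(235,165,365,275),4)
cv2.imwrite('pics/o1.png',cv2.resize(np.vstack([A[:, :520],B])[:, :520],None,fx=.62,fy=.62)) 
E
```

```text
(no output)
```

View pics/o1.png

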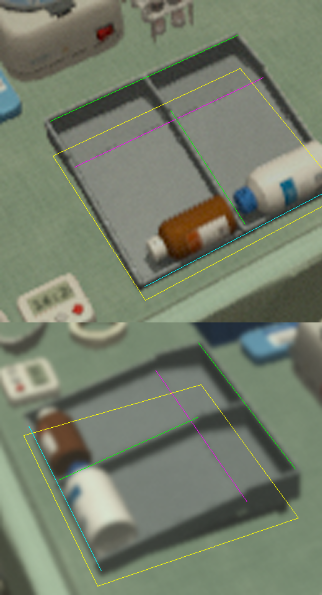

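The end-stop, lip and divider lines fit to within a few mm with yaw about 0. The trough underside stands on feet, which explains the offset base outline. White bottle mid is about (0.444, -0.29). I'll plan the transfer.

```bash
cat >> h.py <<'E'
def G(name,px,z=0):
    m=camera_model(name); r=R.from_euler('xyz',m['rotation'],degrees=True).as_matrix()
    d=r@np.linalg.inv(m['intrinsics'])@[*px,1]; return m['xyz']+d*(z-m['xyz'][2])/d[2]
def mv(xyz,yaw=180,roll=180,pitch=0):
    s=state(); r=R.from_euler('xyz',s['ee_rot'],degrees=True); t=R.from_euler('xyz',[roll,pitch,yaw],degrees=True)
    print('t',s['time'],s['eef_pos'].round(4),s['ee_rot'].round(1),'->',r.inv().apply(np.array(xyz)-s['eef_pos']).round(4),(r.inv()*t).as_rotvec().round(4))
E
python3 - <<'E'
from h import *
for p in [(135,290),(128,240),(225,215),(150,335),(215,150),(350,228),(312,246)]: print(p,G('scene',p).round(3),G('scene',p,.15).round(3))
mv([.34,.2,.22]);mv([.37,-.295,.2]);mv([.36,0,.22])
E
```

```text
(135, 290) [0.58  0.234 0.   ] [0.477 0.215 0.15 ]
(128, 240) [ 0.733  0.207 -0.   ] [0.606 0.192 0.15 ]
(225, 215) [ 0.675 -0.041  0.   ] [ 0.557 -0.018  0.15 ]
(150, 335) [ 0.452  0.238 -0.   ] [0.368 0.218 0.15 ]
(215, 150) [ 0.921 -0.115 -0.   ] [ 0.766 -0.081  0.15 ]
(350, 228) [ 0.46  -0.306 -0.   ] [ 0.375 -0.243  0.15 ]
(312, 246) [ 0.465 -0.191  0.   ] [ 0.379 -0.146  0.15 ]
t 0.95 [0.2485 0.5185 0.2146] [180.   -0.  154.4] -> [-0.2202 -0.2477 -0.0054] [ 0.     -0.     -0.4468]
t 0.95 [0.2485 0.5185 0.2146] [180.   -0.  154.4] -> [-0.4611 -0.6812  0.0146] [ 0.     -0.     -0.4468]
t 0.95 [0.2485 0.5185 0.2146] [180.   -0.  154.4] -> [-0.3246 -0.4194 -0.0054] [ 0.     -0.     -0.4468]
```

Request:
{"api": "servo_tool", "payload": {"commands": [-0.325,-0.42,-0.01,0,0,-0.447,0.04,-0.325,-0.42,-0.01,0,0,-0.447,0.04,-0.325,-0.42,-0.01,0,0,-0.447,0.04,-0.325,-0.42,-0.01,0,0,-0.447,0.04,-0.325,-0.42,-0.01,0,0,-0.447,0.04]}}

```text
time: 1.37
eef_pos: [0.2912, 0.3185, 0.2185]
ee_rot: [180.0, 0.0, -179.7]
ft_force: [0.3, -0.1, -0.1]
gripper_width: 0.0607
```

Request:
{"api": "servo_tool", "payload": {"commands": [-0.068,-0.32,0,0,0,0,0.04,-0.068,-0.32,0,0,0,0,0.04,-0.068,-0.32,0,0,0,0,0.04,-0.068,-0.32,0,0,0,0,0.04,-0.068,-0.32,0,0,0,0,0.04]}}

```text
time: 1.78
eef_pos: [0.3354, 0.1147, 0.2188]
ee_rot: [180.0, 0.1, -179.7]
ft_force: [0.7, -0.5, 0.7]
gripper_width: 0.0398
```

Request:
{"api": "servo_tool", "payload": {"commands": [-0.03,-0.3,0,0,0,0,0.04,-0.03,-0.3,0,0,0,0,0.04,-0.03,-0.3,0,0,0,0,0.04,-0.03,-0.3,0,0,0,0,0.04,-0.03,-0.3,0,0,0,0,0.04]}}

```text
time: 2.2
eef_pos: [0.357, -0.093, 0.2192]
ee_rot: [-180.0, 0.2, -179.7]
ft_force: [0.7, -0.1, 0.6]
gripper_width: 0.0399
```

```bash
python3 - <<'E'
from h import *
mv([.37,-.295,.2]); mv([.37,-.295,.1])
E
```

```text
t 2.2 [ 0.357  -0.093   0.2192] [-180.     0.2 -179.7] -> [-0.0119 -0.2021  0.0194] [-0.0008  0.0036  0.0053]
t 2.2 [ 0.357  -0.093   0.2192] [-180.     0.2 -179.7] -> [-0.0115 -0.202   0.1194] [-0.0008  0.0036  0.0053]
```

Request:
{"api": "servo_tool", "payload": {"commands": [-0.012,-0.202,0.02,0,0,0.005,0.04,-0.012,-0.202,0.02,0,0,0.005,0.04,-0.012,-0.202,0.02,0,0,0.005,0.04,-0.012,-0.202,0.02,0,0,0.005,0.04,-0.012,-0.202,0.02,0,0,0.005,0.04]}}

```text
time: 2.62
eef_pos: [0.3697, -0.2975, 0.1992]
ee_rot: [-179.9, 0.2, 180.0]
ft_force: [0.9, 0.3, 1.2]
gripper_width: 0.0399
```

```bash
python3 - <<'E'
from h import *
cm=camera_model('wrist');print(state()['eef_pos'],state()['ee_rot'])
w=read_camera('wrist')
for l in ["saline_mid","saline_bottle","ramp","crest","end_stop","iodine_mid"]:
    for d in landmark_of('wrist',l)[:2]: print(l,d)
for d in search_frame('wrist','saline_bottle'): print(d)
v=np.array([.519,-.2285,0])
for n,p in [("mid",(-75,-59,41)),("bottom",(-75,-104,41)),("ramp",(-98,0,14)),("crest",(50,0,40))]:
    q=P('wrist',np.array(p)/1000+v,cm)[0];print(n,q);
w=over(w,'wrist',v,0,(0,0,640,400),1)
cv2.imwrite('pics/w1.png',w)
E
```

```text
[ 0.36970154 -0.2975117   0.19922992] [-179.93053795    0.2240301   179.95014383]
saline_mid {'location': [325.9, 232.2], 'p': 0.65}
saline_bottle {'location': [286.2, 234.1], 'p': 0.69}
ramp {'location': [372.0, 218.6], 'p': 0.78}
crest {'location': [364.4, 272.9], 'p': 0.59}
end_stop {'location': [369.9, 341.8], 'p': 0.96}
iodine_mid {'location': [412.8, 233.2], 'p': 0.95}
{'rect': [286.8, 214.5, 373.5, 252.9], 'p': 0.71}
mid [326.53580921 236.35196438]
bottom [290.67985829 236.38261782]
ramp [370.79957209 211.57579597]
crest [368.4679058  318.33708207]
```

View pics/w1.png

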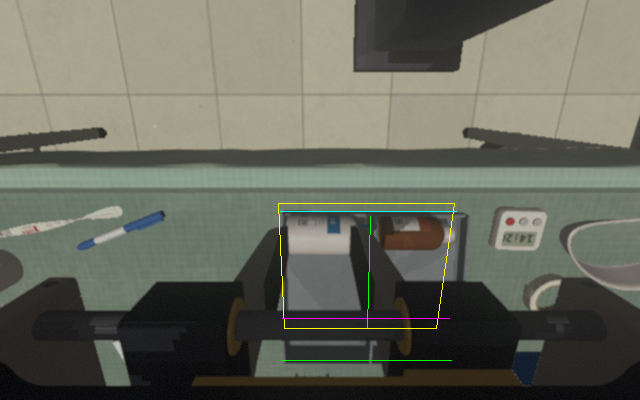

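Request:
{"api": "servo_tool", "payload": {"commands": [0,0.001,0.166,0,0,0,0.03,0,0.001,0.166,0,0,0,0.03,0,0.001,0.166,0,0,0,0.03,0,0.001,0.166,0,0,0,0.03,0,0.001,0.166,0,0,0,0.03]}}

```text
time: 3.43
eef_pos: [0.367, -0.2862, 0.0266]
ee_rot: [179.4, -0.3, -179.8]
ft_force: [-1.4, 1.2, -0.2]
gripper_width: 0.0303
```

Request:
{"api": "servo_tool", "payload": {"commands": [-0.008,0,0,0,0,0,0.03,-0.016,0,0,0,0,0,0.03,-0.022,0,0,0,0,0,0.03,-0.027,0,0,0,0,0,0.03,-0.03,0,0,0,0,0,0.03]}}

```text
time: 3.85
eef_pos: [0.3993, -0.2876, 0.0289]
ee_rot: [179.6, -0.1, -179.8]
ft_force: [-0.2, 0.0, -0.4]
gripper_width: 0.0301
```

```bash
python3 - <<'E'
from h import *
s=state();print(s['eef_pos'],s['ee_rot'],s['ft_force'])
b=read_camera('side')
for l in ["saline_mid","iodine_mid"]:
    for d in landmark_of('side',l)[:2]: print(l,d)
print(P('side',s['eef_pos']))
cv2.imwrite('pics/s1.png',cv2.resize(b[150:300,200:400],None,fx=4,fy=4,interpolation=cv2.INTER_CUBIC))
E
```

```text
[ 0.3992835  -0.28764411  0.02890368] [ 1.79580190e+02 -1.05294049e-01 -1.79761668e+02] [-0.19592076  0.04475838 -0.37215983]
saline_mid {'location': [412.9, 247.0], 'p': 0.68}
saline_mid {'location': [273.8, 238.7], 'p': 0.64}
iodine_mid {'location': [300.4, 223.2], 'p': 0.63}
[[257.80590089 246.92235856]]
```

View pics/s1.png

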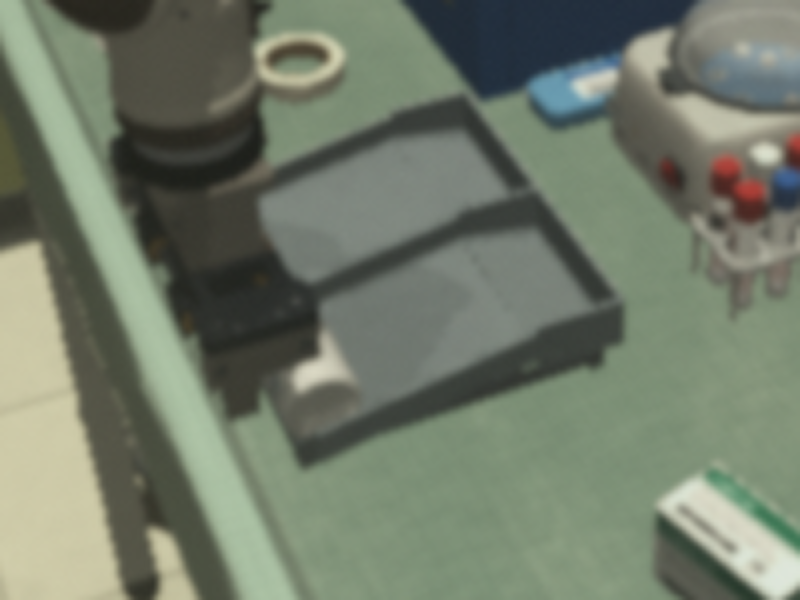

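The view shows the tool standing behind the lip, with the bottle in place at crop (320,380). I'll correct y and z first, then push slowly.

Request:
{"api": "servo_tool", "payload": {"commands": [0,-0.009,-0.006,0,0,0,0.03,0,-0.009,-0.006,0,0,0,0.03,0,-0.009,-0.006,0,0,0,0.03]}}

```text
time: 4.25
eef_pos: [0.3981, -0.297, 0.0342]
ee_rot: [179.5, -0.2, -179.8]
ft_force: [-0.2, 0.9, -0.8]
gripper_width: 0.03
```

Request:
{"api": "servo_tool", "payload": {"commands": [-0.003,0,0,0,0,0,0.03,-0.006,0,0,0,0,0,0.03,-0.009,0,0,0,0,0,0.03,-0.012,0,0,0,0,0,0.03,-0.012,0,0,0,0,0,0.03]}}

```text
time: 4.67
eef_pos: [0.4106, -0.2969, 0.0341]
ee_rot: [179.5, -0.2, -179.8]
ft_force: [0.3, 1.0, -0.9]
gripper_width: 0.0301
```

Request:
{"api": "servo_tool", "payload": {"commands": [-0.003,0,-0.001,0,0,0,0.03,-0.006,0,-0.002,0,0,0,0.03,-0.009,0,-0.002,0,0,0,0.03,-0.012,0,-0.003,0,0,0,0.03,-0.015,0,-0.003,0,0,0,0.03]}}

```text
time: 5.08
eef_pos: [0.426, -0.2969, 0.0373]
ee_rot: [179.5, -0.1, -179.8]
ft_force: [0.2, -0.4, 0.6]
gripper_width: 0.0301
```

Request:
{"api": "servo_tool", "payload": {"commands": [-0.003,0,-0.001,0,0,0,0.03,-0.006,0,-0.001,0,0,0,0.03,-0.009,0,-0.002,0,0,0,0.03,-0.012,0,-0.002,0,0,0,0.03,-0.015,0,-0.003,0,0,0,0.03]}}

```text
time: 5.5
eef_pos: [0.4413, -0.2968, 0.0402]
ee_rot: [179.5, -0.2, -179.8]
ft_force: [0.8, -0.2, -0.6]
gripper_width: 0.0299
```

```bash
python3 - <<'E'
from h import *
s=state();print(s['eef_pos'],s['ft_force'])
b=read_camera('side')
for d in landmark_of('side','saline_mid')[:2]: print(d)
for x in (0,.01,.02,.03,.04): print(P('side',[.444+x,-.296,.041+x*.176]))
cv2.imwrite('pics/s2.png',cv2.resize(b[150:300,200:400],None,fx=4,fy=4,interpolation=cv2.INTER_CUBIC))
E
```

```text
[ 0.44127472 -0.29683073  0.04018765] [ 0.76575054 -0.181418   -0.55804882]
{'location': [287.5, 233.6], 'p': 0.67}
{'location': [412.3, 247.4], 'p': 0.65}
[[276.67567085 239.65079406]]
[[280.65182815 237.82222304]]
[[284.612732   236.00066683]]
[[288.55846999 234.18608516]]
[[292.48912908 232.37843803]]
```

View pics/s2.png

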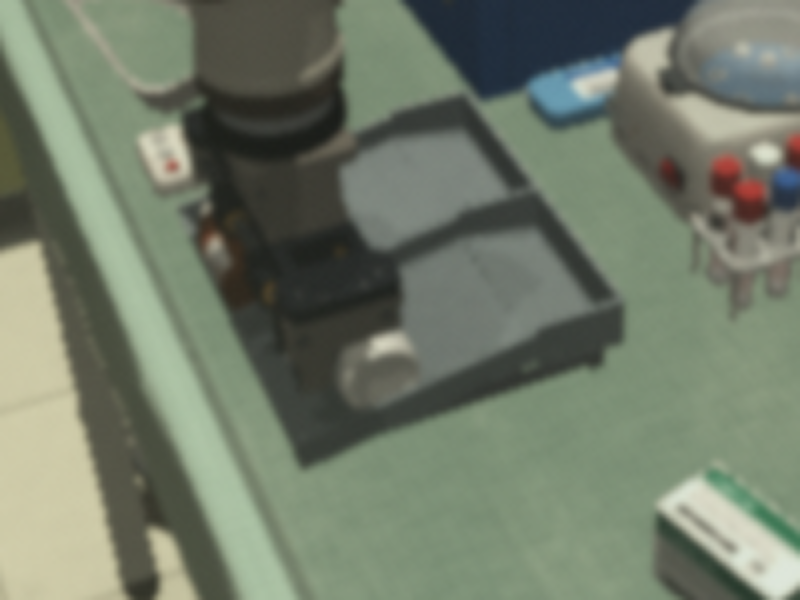

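The bottle is rolling ahead of the fingers (crop 380,370), with its centre about 31 mm in front of the TCP. I'll continue up the slope.

Request:
{"api": "servo_tool", "payload": {"commands": [-0.004,0,-0.001,0,0,0,0.03,-0.008,0,-0.0015,0,0,0,0.03,-0.012,0,-0.002,0,0,0,0.03,-0.016,0,-0.003,0,0,0,0.03,-0.02,0,-0.0035,0,0,0,0.03]}}

```text
time: 6.02
eef_pos: [0.4622, -0.297, 0.0441]
ee_rot: [179.6, -0.1, -179.8]
ft_force: [-0.1, 0.6, 0.4]
gripper_width: 0.0297
```

Request:
{"api": "servo_tool", "payload": {"commands": [-0.004,0,-0.001,0,0,0,0.03,-0.008,0,-0.0015,0,0,0,0.03,-0.012,0,-0.002,0,0,0,0.03,-0.016,0,-0.003,0,0,0,0.03,-0.02,0,-0.0035,0,0,0,0.03]}}

```text
time: 6.43
eef_pos: [0.4826, -0.297, 0.0476]
ee_rot: [179.6, -0.1, -179.8]
ft_force: [-0.6, 0.4, 0.6]
gripper_width: 0.0298
```

Request:
{"api": "servo_tool", "payload": {"commands": [-0.004,0,-0.001,0,0,0,0.03,-0.008,0,-0.0015,0,0,0,0.03,-0.012,0,-0.002,0,0,0,0.03,-0.016,0,-0.003,0,0,0,0.03,-0.02,0,-0.0035,0,0,0,0.03]}}

```text
time: 6.85
eef_pos: [0.503, -0.297, 0.0512]
ee_rot: [179.6, -0.1, -179.8]
ft_force: [-0.1, -0.8, -0.6]
gripper_width: 0.0299
```

```bash
python3 - <<'E'
from h import *
s=state();print(s['eef_pos'],s['ft_force'],s['ee_rot'])
b=read_camera('side')
for d in landmark_of('side','saline_mid')[:2]: print(d)
for x in (.07,.08,.09,.1,.11): print(P('side',[.444+x,-.296,.041+x*.176]))
cv2.imwrite('pics/s3.png',cv2.resize(b[150:300,200:400],None,fx=4,fy=4,interpolation=cv2.INTER_CUBIC))
E
```

```text
[ 0.50300036 -0.29700084  0.0512142 ] [-0.14714188 -0.76368209 -0.59140213] [ 1.79577323e+02 -9.51291949e-02 -1.79790364e+02]
{'location': [413.6, 249.5], 'p': 0.78}
{'location': [313.4, 222.8], 'p': 0.52}
[[304.19149234 226.99670869]]
[[308.06269197 225.21640601]]
[[311.91923756 223.4428425 ]]
[[315.76121214 221.67597996]]
[[319.58869814 219.91578048]]
```

View pics/s3.png

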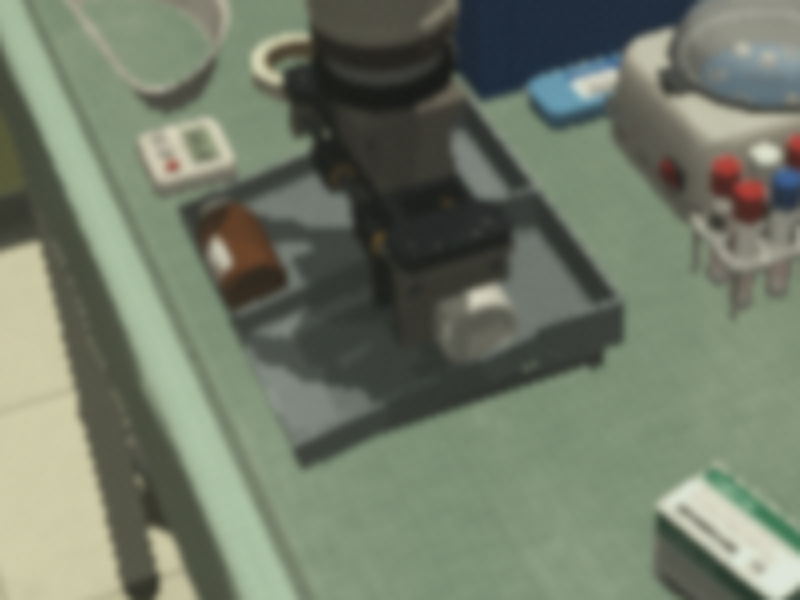

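The bottle is still rolling straight (crop 478,325), with its centre at about x = 0.537. The next push takes it over the crest at about 0.569.

Request:
{"api": "servo_tool", "payload": {"commands": [-0.004,0,-0.001,0,0,0,0.03,-0.008,0,-0.0015,0,0,0,0.03,-0.012,0,-0.002,0,0,0,0.03,-0.016,0,-0.003,0,0,0,0.03,-0.02,0,-0.0035,0,0,0,0.03]}}

```text
time: 7.37
eef_pos: [0.5239, -0.2971, 0.055]
ee_rot: [179.6, -0.0, -179.8]
ft_force: [-0.7, -0.5, -0.2]
gripper_width: 0.0298
```

Request:
{"api": "servo_tool", "payload": {"commands": [-0.004,0,-0.0005,0,0,0,0.03,-0.007,0,-0.001,0,0,0,0.03,-0.01,0,-0.0015,0,0,0,0.03,-0.013,0,-0.002,0,0,0,0.03,-0.016,0,-0.002,0,0,0,0.03]}}

```text
time: 7.78
eef_pos: [0.5403, -0.297, 0.0571]
ee_rot: [179.6, -0.0, -179.8]
ft_force: [1.1, -0.3, -0.3]
gripper_width: 0.0299
```

Request:
{"api": "servo_tool", "payload": {"commands": [-0.002,0,0,0,0,0,0.03,-0.004,0,0,0,0,0,0.03,-0.006,0,0,0,0,0,0.03,-0.006,0,0,0,0,0,0.03,-0.006,0,0,0,0,0,0.03]}}

```text
time: 8.2
eef_pos: [0.5463, -0.297, 0.057]
ee_rot: [179.6, -0.0, -179.8]
ft_force: [0.0, 0.7, 0.7]
gripper_width: 0.03
```

```bash
python3 - <<'E'
from h import *
s=state();print(s['eef_pos'],s['ft_force'],s['ee_rot'])
b=read_camera('side')
for d in landmark_of('side','saline_mid')[:2]: print(d)
for p in ([.569,.064],[.577,.0625],[.585,.061],[.596,.06]): print(P('side',[p[0],-.296,p[1]]))
cv2.imwrite('pics/s4.png',cv2.resize(b[150:300,200:400],None,fx=4,fy=4,interpolation=cv2.INTER_CUBIC))
E
```

```text
[ 0.54632695 -0.29699135  0.0570272 ] [0.03375513 0.74671481 0.72998616] [ 1.79609255e+02 -2.77745190e-02 -1.79766719e+02]
{'location': [414.0, 247.3], 'p': 0.89}
{'location': [332.7, 214.2], 'p': 0.58}
[[325.29540924 216.97011983]]
[[328.34826891 216.4983368 ]]
[[331.38151641 216.0295846 ]]
[[335.51901904 215.05456193]]
```

View pics/s4.png

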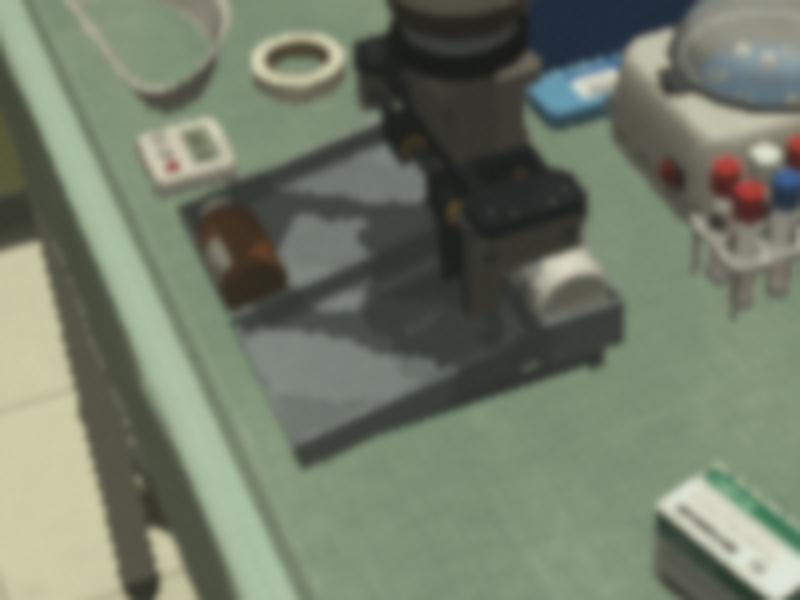

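The bottle has left the fingers and rests at the end stop (crop 570,285). I'll retract back and then up.

Request:
{"api": "servo_tool", "payload": {"commands": [0,0,0,0,0,0,0.03,0.01,0,0,0,0,0,0.03,0.02,0,-0.01,0,0,0,0.03,0.03,0,-0.03,0,0,0,0.03,0.035,0,-0.06,0,0,0,0.03]}}

```text
time: 8.72
eef_pos: [0.5083, -0.2958, 0.1145]
ee_rot: [179.3, -0.3, -179.8]
ft_force: [0.2, -0.1, 0.4]
gripper_width: 0.0301
```

Request:
{"api": "servo_tool", "payload": {"commands": [0.03,0,-0.03,0,0,0,0.03,0.06,0,-0.06,0,0,0,0.03,0.09,0,-0.09,0,0,0,0.03,0.11,0,-0.12,0,0,0,0.03,0.11,0,-0.12,0,0,0,0.03]}}

```text
time: 9.13
eef_pos: [0.3985, -0.3004, 0.2425]
ee_rot: [179.9, 0.0, -179.9]
ft_force: [0.5, -1.3, 1.7]
gripper_width: 0.0299
```

Request:
{"api": "servo_tool", "payload": {"commands": [0,0,0,0,0,0,0.03,0,0,0,0,0,0,0.03,0,0,0,0,0,0,0.03,0,0,0,0,0,0,0.03,0,0,0,0,0,0,0.03]}}

```text
time: 9.55
eef_pos: [0.3985, -0.2997, 0.241]
ee_rot: [179.8, -0.1, -179.9]
ft_force: [0.4, 0.1, 0.3]
gripper_width: 0.0297
```

```bash
python3 - <<'E'
from h import *
s=state();print(s['time'],s['eef_pos'],s['ft_force'])
b=read_camera('side')
for d in landmark_of('side','saline_mid')[:2]+landmark_of('side','iodine_mid')[:1]: print(d)
print(P('side',[.596,-.296,.06]))
cv2.imwrite('pics/s5.png',cv2.resize(b[120:300,200:440],None,fx=3.3,fy=3.3,interpolation=cv2.INTER_CUBIC))
E
```

```text
9.55 [ 0.39848586 -0.29973885  0.2410087 ] [0.38038584 0.10825809 0.28163008]
{'location': [335.2, 214.3], 'p': 0.61}
{'location': [312.5, 206.9], 'p': 0.59}
{'location': [262.7, 212.1], 'p': 0.74}
[[335.51901904 215.05456193]]
```

View pics/s5.png

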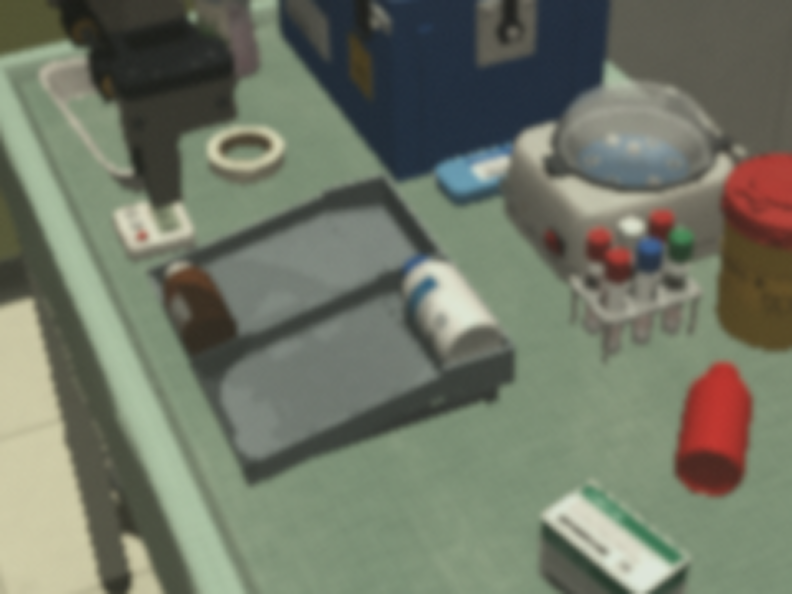

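The white bottle is settled against the end stop (crop 455,308), the brown one is still at the low lip (198,305), and the arm is clear.

```bash
python3 -c "from plant import *; print(hand_in())"
```

```text
the job is handed in; nothing more can be done
None
```

The white bottle is over the crest and resting against the end stop at the top, and I handed the job in at about 10 s. I pushed it up its lane with two partly open fingertips at about 45 mm/s. It rolled the last stretch to the stop on its own, and I then backed the arm away. Forces at the end of each move never went above about 2 N.

- **White bottle:** the last side picture puts its mid-point at pixel (335.2, 214.3), against (335.5, 215.1) predicted for a bottle settled at the stop. It did not roll back after the arm withdrew.
- **Other things:** the brown bottle is still at the low lip, within half a pixel of its first reading. The timer, plaster roll, carton and red look-alike look unmoved. The marker was outside the last picture, but the arm never went near it.
- **Disagreements:**
  - The gutter's underside outline was a few pixels off in the first overlay, because the gutter stands on feet.
  - My first descent came out about 10 mm off sideways and 4 mm low. I corrected this before touching the bottle.
  - In the last picture the detector also gave a second, false position for the white bottle, at pixel (312, 207).

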